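Index the carving blank to the tall peg and lock it

TASK

The square wooden blank is fixed on the indexing dial of the carving stand, and the dial is locked down. Lift the dial by the blank to unlock it, turn it click by click until its pointer stands at the tall peg, then push it gently down again, fully home, so that you feel it sit firmly on its washer and it is locked there; let go of it. Never force it against its stop, and leave the other things on the bench alone.

Things in the scene. Friction and masses are not known exactly. Their poses are not given: they have to be found in the camera images.
- stand: Indexing stand fixed to the bench: dark wooden disc 180 mm across, 18 mm thick; origin at the centre of its underside, z up along the dial's axis. In its ring of holes (76 mm from the axis, 30 deg apart) stand four steel pegs, one tall, three short (14 mm). A spring pawl, at the side away from the pointer, gives one click each 30 deg. Yaw varies by 0.6 rad.
- hub: Fixed steel hub under the dial; origin on the axis, on the wooden disc's top (18 mm up). On it lies a black washer, the dial's stop, at an unmeasured height: 0 to 5.5 mm below where the dial stands at the start, so home must be felt. While the dial is down, an upright key (5 mm) on the hub stands between two of its pins and blocks turning.
- dial: Aluminium disc 84 mm across with 12 pins under it, a pointer arm, and the wooden blank fixed on top. Turns either way (120 deg at most), slides up 14 mm from the start. Origin on the axis, 54 mm below blank_mid; x along the pointer. It stays at any height: about 10 N lifts it, 3 to 9 N pushes it down; gripping may drag it down a few mm. At home the force rises within a mm.
- blank_mid (a point): Centre of the blank's square part, on the axis, 81 mm above the bench at the start. This part, 40 x 40 mm and 50 mm high, sides parallel and square to the pointer, is the place to grip. Raised 7 mm or more the dial can turn. Each click resists with about 0.3 Nm, then helps into the next; let go, the raised dial centres itself on the nearest click.
- blank_top (a point): Centre of the top of the blank's turned head (26 mm in diameter, flat), on the axis, 51 mm above blank_mid. A good place to push the dial down: 10 to 15 N of push is enough for home. Over 30 N between dial and washer or key counts as forcing.
- pointer_tip (a point): Round end of the flat pointer arm, 62 mm from the dial's axis, 28.5 mm below blank_mid. At the start the tall peg stands two or three clicks (60 or 90 deg) from it, left or right.
- tall_peg: The tall steel peg in the stand's ring of holes: 12 mm thick, 44 mm high (three times as tall as the others), fixed; origin at its foot, 18 mm above the bench, 76 mm from the dial's axis.
- gouge: Carving gouge, bystander, lying beside the stand on its robot side: wooden handle 110 x 26 mm, 88 mm steel blade; origin where they meet.
- chisel: Carving chisel, bystander: wooden handle 100 x 26 mm, 78 mm steel blade; origin where they meet.
- mallet: Wooden mallet, bystander: dark head 100 mm long, 70 mm thick, handle 160 mm; origin under the head.
- hone: Grey sharpening stone, bystander, 160 x 55 x 22 mm; origin under its centre.
- spool: Turned wooden spindle piece, bystander, 56 mm wide, 75 mm high; origin under its centre.
- offcut: Wooden offcut block, bystander, 70 x 50 x 45 mm; origin under its centre.
- oil: Amber jar of oil with a dark cap, bystander, 60 mm wide, 120 mm high; origin under its centre.
- brush: Hand brush with wooden handle, bystander, lying on the bench; origin under it.
Not all that is in view belongs to the job. Leave any orange or pink look-alike of the stand alone.

How it is judged:
On the way, in this order (a step that is already met when the one before it is completed fails the run):
1. the dial is lifted off its key (7 mm or more) (z of blank_mid in the frame of stand above 0.088 m), for 0.1 s.
2. the raised dial is turned until the pointer stands at the tall peg (horizontal distance between pointer_tip and tall_peg below 0.019 m and z of blank_mid in the frame of stand above 0.087 m), for 0.2 s.
3. the dial, with its pointer at the tall peg, is pressed down firmly on its washer (3 N or more on it) (horizontal distance between pointer_tip and tall_peg below 0.019 m and z of blank_mid in the frame of stand below 0.0825 m and contact force between hub and dial above 3 N), for 0.05 s.
At the end, for the whole second after the job is handed in: The pointer tip is within 19 mm (horizontally) of the tall peg's axis (14 mm when on that click, 37 mm one click off), the dial has been pressed firmly on its washer (its blank_mid is 0 to 5.5 mm below the start height; no more than 1.5 mm above it is allowed), released and at rest (horizontal distance between pointer_tip and tall_peg below 0.019 m and z of blank_mid in the frame of stand below 0.0825 m and angular speed of dial below 0.1 rad/s and linear speed of dial below 0.01 m/s); the robot touches nothing.
It fails at once if a bystander on the bench is moved by more than 20 mm (distance of any of gouge, chisel, mallet, hone, spool, offcut, oil, brush from where it was at the start of the episode above 0.02 m).
It fails at once if the dial is pressed or twisted against its seat or key with over 30 N (contact force between hub and dial above 30 N).
It also fails if it takes over 72 s, if anything falls off the work surface, if the arm or the gripper's body presses on something with over 40 N, if the wrist force passes 120 N, or if a joint passes its speed limit or range.

ROBOT

A 7-joint arm with a two-finger parallel gripper is mounted at the origin on the work surface. World frame = base frame: x ahead of the robot, y to its left, z up, the work surface at z = 0. Lengths are in m, angles in rad, forces in N, time in s.
With the tool pointing down it reaches from about 0.425 to 0.975 m from the base axis. Payload 16.7 kg.
Tool frame: the origin (TCP) lies midway between the tips of the shut fingers; the grasp point (between the pads) lies 19 mm behind it; z points along the fingers, y is the direction in which the jaws open and shut (so a half turn about z gives the same grasp; the last joint's range is limited). The gripper opens to 85 mm and grips with 20 to 120 N. Pads are 22 mm wide; open, the fingers measure 114 mm over their backs; the gripper's body (76 mm by 85 mm) begins 54 mm behind the grasp point. The pads swing forward as they close: fully open they stand 13 mm farther back than shut.
Start: joints at [1.123, 0.426, 0.074, 1.606, -0.034, 1.111, -0.067], TCP at [0.198, -0.645, 0.231] pointing down, gripper open.
Joint ranges: [-2.85, 2.85], [-0.5, 2.14], [-1.23, 1.37], [0.21, 2.46], [-1.02, 4.16], [0.16, 2.05], [-2.73, 2.73]. Speed limits (rad/s): [1.89, 1.89, 2.39, 2.39, 3.01, 3.01, 3.01].

INTERFACE

Orientations are given as a 3x3 rotation matrix whose columns are the frame's x, y, z axes.
In Python, from cell import ctrl gives the robot as it stands.
- The arm moves only by the tool drive_tool, never from a script. Its argument "motion" is a list of rows, each an object of numbers: "tx", "ty", "tz": the shift along the tool's x, y, z in units of 0.2 m (1.0 is 0.2 m); "ax", "ay", "az": the turn, a rotation vector about the tool's x, y, z in units of 90 degrees (1.0 is 90 degrees). In form: [{"tx": .., "ty": .., "tz": .., "ax": .., "ay": .., "az": ..}, ...]. A call has 1 to 10 rows; each row is the pose to reach, as a shift and turn from the pose measured when the call began, along the tool's axes at that moment; what a row does not reach only later rows make up. A row lasts 1/12 s, in which the tool goes at most 41.7 mm and 7.16 degrees, less where a joint would pass 70% of its speed; a pose out of reach is approached as far as the arm can. A call with a number of a shift or a turn outside -1 to 1 is refused whole. A call with a gripper value outside its range is refused whole. "gripper" is the opening in per cent of the stroke, from 0 (shut) to 100 (fully open), set as the call begins (left out, the last holds). The fingers move at their own pace and stop on an object; the grip force is fixed at half the most. Time passes only in rows, so rows that repeat a pose let the fingers close. It gives the time, the measured TCP pose, the force and the opening at its end, in the units of the state.
- ctrl.sense(): the state, without advancing time (a new reading comes with each control period).
- ctrl.snapshot(name): name is "scene" or "side" or "wrist"; returns the picture (480x640x3 uint8, red, green, blue); there is no depth.
- ctrl.camera_model(name): a dict with "mtx" (3x3 intrinsics, pixels), "k1" (the pictures are not rectified: a ray, as slopes to the right and down, at radius r is drawn at 1 + k1 r^2 times it, then the intrinsics apply), "rvec" (rotation vector, rad) and "tvec" (3), from world to camera coordinates, as OpenCV has them. Camera axes: x right, y down, z forward; pixel columns grow to the right and rows downward; lengths in m; the calibration is good to about 2 mm. A picture is of the moment at which its call begins: read the wrist's pose just before it. camera_model takes no time and is no camera call; for the wrist camera it gives the pose at the moment of the call.
- ctrl.finish_job(): hands the job in, once; it reports no verdict.
The state is a dict: "clock": time; "joint_pos": joint angles; "qd": joint speeds; "joint_efforts": joint torques, N m; "position": TCP position; "eef_rot": TCP orientation; "contact_force": force on the tool from outside, world axes, zero at the start; "torque": the same for the moment, N m; "grip_width": finger opening in m.
Only numpy, scipy, OpenCV 4.12 (cv2) and the standard library are available. Lean on these libraries where they do the work, as an engineer would, in place of code of your own. Each camera call takes 0.05 s, during which the arm holds its last target. There are 200 camera calls.

## Working session

There is one attempt and no reset: what is moved stays moved. The work goes in short steps, Python scripts to look and compute and a tool call to move; the robot and the scene stay as the last step left them, time stands still between calls to the robot, and variables do not carry over. Pictures are saved under pics/ and viewed, about 8 in all and at most 12, crops included, and the job is handed in when it is done.

Besides the shell and the picture viewer there is one more tool, called after ">>>" as a command line: name --argument value ..., lists and objects as JSON in quotes. drive_tool: Moves the arm, as the interface text tells. Shifts and turns lie within -1 to 1; 1 stands for 0.2 m of shift or 90 degrees of turn. Its arguments: {"type":"object","properties":{"motion":{"type":"array","items":{"type":"object","properties":{"tx":{"type":"number","minimum":-1,"maximum":1},"ty":{"type":"number","minimum":-1,"maximum":1},"tz":{"type":"number","minimum":-1,"maximum":1},"ax":{"type":"number","minimum":-1,"maximum":1},"ay":{"type":"number","minimum":-1,"maximum":1},"az":{"type":"number","minimum":-1,"maximum":1}}}},"gripper":{"type":"number"}},"required":["motion"]}

```bash
mkdir -p pics; ls; python3 - <<'E'
from cell import ctrl
import cv2,numpy as np
s=ctrl.sense();print({k:np.round(v,3).tolist() for k,v in s.items()})
for n in("scene","side"):
    im=ctrl.snapshot(n);cv2.imwrite(f"pics/{n}0.png",im[...,::-1])
    print(n,{k:np.round(v,4).tolist() for k,v in ctrl.camera_model(n).items()})
E
```

```text
pics
{'clock': 0.0, 'joint_pos': [1.124, 0.427, 0.074, 1.607, -0.034, 1.111, -0.067], 'qd': [0.0, -0.002, 0.002, 0.001, -0.001, 0.001, 0.002], 'joint_efforts': [-0.0, -94.981, 3.761, -46.349, 0.019, 0.01, -0.0], 'position': [0.198, -0.645, 0.231], 'eef_rot': [[0.956, 0.293, -0.0], [0.293, -0.956, 0.001], [-0.0, -0.001, -1.0]], 'contact_force': [0.442, -0.259, 0.075], 'torque': [-0.028, -0.022, 0.044], 'grip_width': 0.085}
scene {'mtx': [[437.7031, 0.0, 322.4563], [0.0, 437.7031, 241.3452], [0.0, 0.0, 1.0]], 'k1': 0.0261, 'rvec': [0.8135, 2.4665, -1.2214], 'tvec': [0.3887, -0.1188, 1.4368]}
side {'mtx': [[444.6223, 0.0, 310.0026], [0.0, 444.6223, 242.5952], [0.0, 0.0, 1.0]], 'k1': -0.0124, 'rvec': [2.1603, 0.2556, -0.1047], 'tvec': [-0.4742, 0.0194, 1.1476]}
```

View pics/scene0.png

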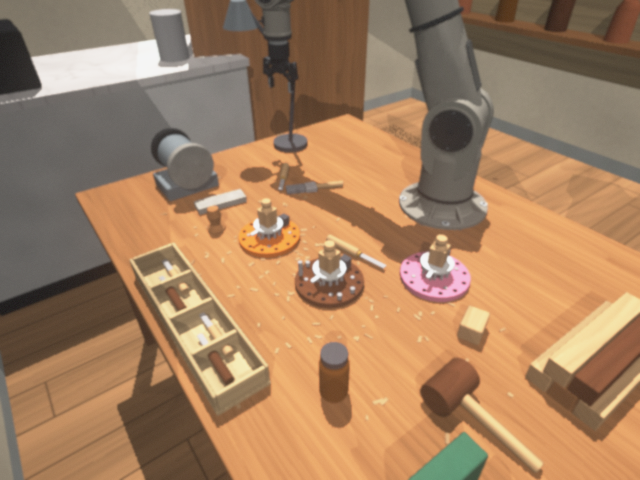

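View pics/side0.png

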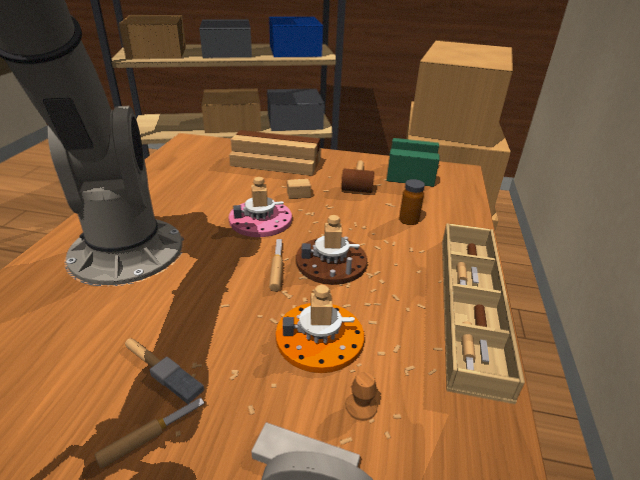

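The scene view shows the dark stand at about (330,280), with its blank head at (330,245). In the side view the stand is at (332,260), its head at (334,220), and a tall peg shows at about (349,266). The orange and pink stands are decoys. Next I'll triangulate the head and enlarge the area around it.

```bash
cat > h.py <<'E'
import cv2,numpy as np
from cell import ctrl
def ray(cm,p):
    K,k1=np.array(cm["mtx"]),cm["k1"]
    u=cv2.undistortPoints(np.array([[p]],float),K,np.array([k1,0,0,0.]))[0,0]
    R=cv2.Rodrigues(np.array(cm["rvec"],float))[0]
    return -R.T@np.array(cm["tvec"]).ravel(), R.T@np.array([u[0],u[1],1.])
def plane(cm,p,z):
    c,d=ray(cm,p); return c+d*(z-c[2])/d[2]
def tri(cms,ps):
    A=np.zeros((3,3));b=np.zeros(3)
    for cm,p in zip(cms,ps):
        c,d=ray(cm,p);d/=np.linalg.norm(d);M=np.eye(3)-np.outer(d,d);A+=M;b+=M@c
    return np.linalg.solve(A,b)
def proj(cm,X):
    return cv2.projectPoints(np.array(X,float).reshape(-1,1,3),np.array(cm["rvec"],float),np.array(cm["tvec"],float),np.array(cm["mtx"]),np.array([cm["k1"],0,0,0.]))[0][:,0]
E
python3 - <<'E'
from h import *
S,D=ctrl.camera_model("scene"),ctrl.camera_model("side")
print("head",tri([S,D],[(330,244),(334,218)]), plane(S,(330,244),.132),plane(D,(334,218),.132))
a=cv2.imread("pics/scene0.png")[225:315,280:380];b=cv2.imread("pics/side0.png")[205:295,282:382]
cv2.imwrite("pics/c1.png",np.vstack([cv2.resize(x,None,fx=3.3*2,fy=3.3,interpolation=2) if 0 else cv2.resize(x,(660,297*2)) for x in (a,)]))
cv2.imwrite("pics/c2.png",cv2.resize(b,(660,594),interpolation=2))
E
```

```text
head [0.5214833 0.0830007 0.1309315] [0.52015426 0.08352017 0.132     ] [0.52344615 0.07955742 0.132     ]
```

View pics/c2.png

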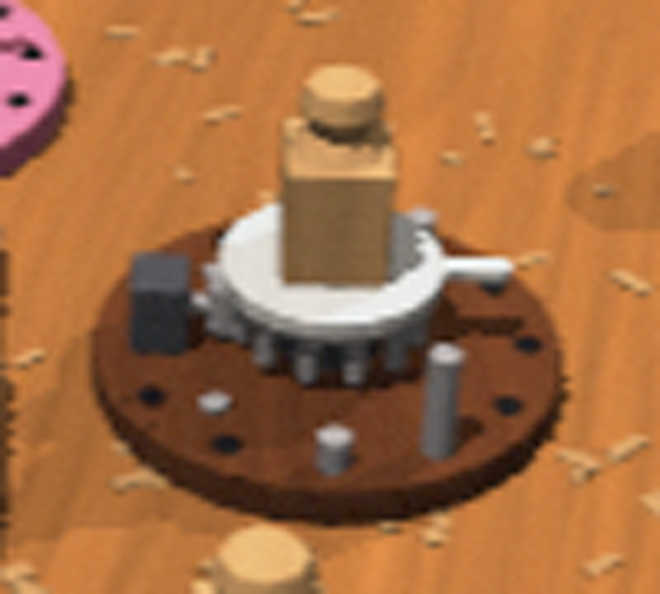

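The crop shows the pointer at right, its tip at crop (507,268). The tall peg's top is at (446,352), clockwise of the pointer as seen from this camera. Next I'll compute angles.

```bash
python3 - <<'E'
from h import *
D=ctrl.camera_model("side")
f=lambda u,v:(282+u/6.6,205+v/6.6)
h=plane(D,f(344,75),.132);p=plane(D,f(503,267),.0525);t=plane(D,f(446,350),.062);b=plane(D,f(438,455),.018)
print(h,p,t,b)
for q in(p,t,b):
    d=(q-h)[:2];print(np.linalg.norm(d),np.degrees(np.arctan2(d[1],d[0])))
# ring points 30deg: stand holes
for u,v in((510,406),(528,345),(152,397),(227,444)):
    d=(plane(D,f(u,v),.018)-h)[:2];print(np.linalg.norm(d),np.degrees(np.arctan2(d[1],d[0])))
s=ctrl.sense();R=np.array(s["eef_rot"])
print("shift tool",R.T@(np.array([h[0],h[1],.30])-s["position"])/.2)
E
```

```text
[0.52239177 0.08696679 0.132     ] [0.58519954 0.09658776 0.0525    ] [0.57364985 0.02663795 0.062     ] [0.57455608 0.02259975 0.018     ]
0.06354036807425358 8.708939104368817
0.07916413196723958 -49.64727957664004
0.08285065514647667 -50.97801267457056
0.07907554033512847 -21.55105906205948
0.07585821472909628 7.923593163223658
0.07940433580880887 -134.4300620972884
0.08039276866026875 -106.54995004552076
shift tool [ 2.62453881 -3.02302433 -0.34337815]
```

>>> drive_tool --motion '[{"tx":0.65,"ty":-0.75,"tz":-0.1,"az":-0.5},{"tx":0.65,"ty":-0.75,"tz":-0.1,"az":-0.5},{"tx":0.65,"ty":-0.75,"tz":-0.1,"az":-0.5},{"tx":0.65,"ty":-0.75,"tz":-0.1,"az":-0.5},{"tx":0.65,"ty":-0.75,"tz":-0.1,"az":-0.5},{"tx":0.65,"ty":-0.75,"tz":-0.1,"az":-0.5},{"tx":0.65,"ty":-0.75,"tz":-0.1,"az":-0.5},{"tx":0.65,"ty":-0.75,"tz":-0.1,"az":-0.5}]'

```text
schema error: expected keys tx, ty, tz, ax, ay, az
```

>>> drive_tool --motion '[{"tx":0.65,"ty":-0.75,"tz":-0.1,"ax":0,"ay":0,"az":-0.5},{"tx":0.65,"ty":-0.75,"tz":-0.1,"ax":0,"ay":0,"az":-0.5},{"tx":0.65,"ty":-0.75,"tz":-0.1,"ax":0,"ay":0,"az":-0.5},{"tx":0.65,"ty":-0.75,"tz":-0.1,"ax":0,"ay":0,"az":-0.5},{"tx":0.65,"ty":-0.75,"tz":-0.1,"ax":0,"ay":0,"az":-0.5},{"tx":0.65,"ty":-0.75,"tz":-0.1,"ax":0,"ay":0,"az":-0.5},{"tx":0.65,"ty":-0.75,"tz":-0.1,"ax":0,"ay":0,"az":-0.5},{"tx":0.65,"ty":-0.75,"tz":-0.1,"ax":0,"ay":0,"az":-0.5}]'

```text
clock: 0.77
position: [0.2784, -0.463, 0.251]
eef_rot: [[0.466, 0.885, -0.0], [0.885, -0.466, 0.001], [0.001, -0.001, -1.0]]
contact_force: [-0.5, 0.2, 0.9]
grip_width: 0.0852
```

Reached as planned.

>>> drive_tool --motion '[{"tx":0.99,"ty":-0.07,"tz":-0.1,"ax":0,"ay":0,"az":-0.5},{"tx":0.99,"ty":-0.07,"tz":-0.1,"ax":0,"ay":0,"az":-0.5},{"tx":0.99,"ty":-0.07,"tz":-0.1,"ax":0,"ay":0,"az":-0.5},{"tx":0.99,"ty":-0.07,"tz":-0.1,"ax":0,"ay":0,"az":-0.5},{"tx":0.99,"ty":-0.07,"tz":-0.1,"ax":0,"ay":0,"az":-0.5},{"tx":0.99,"ty":-0.07,"tz":-0.1,"ax":0,"ay":0,"az":-0.5},{"tx":0.99,"ty":-0.07,"tz":-0.1,"ax":0,"ay":0,"az":-0.5},{"tx":0.99,"ty":-0.07,"tz":-0.1,"ax":0,"ay":0,"az":-0.5}]'

```text
clock: 1.43
position: [0.3583, -0.2811, 0.2711]
eef_rot: [[-0.297, 0.955, -0.0], [0.955, 0.297, 0.001], [0.001, -0.0, -1.0]]
contact_force: [-0.3, 0.3, -0.4]
grip_width: 0.0856
```

>>> drive_tool --motion '[{"tx":0.76,"ty":0.65,"tz":-0.1,"ax":0,"ay":0,"az":-0.5},{"tx":0.76,"ty":0.65,"tz":-0.1,"ax":0,"ay":0,"az":-0.5},{"tx":0.76,"ty":0.65,"tz":-0.1,"ax":0,"ay":0,"az":-0.5},{"tx":0.76,"ty":0.65,"tz":-0.1,"ax":0,"ay":0,"az":-0.5},{"tx":0.76,"ty":0.65,"tz":-0.1,"ax":0,"ay":0,"az":-0.5},{"tx":0.76,"ty":0.65,"tz":-0.1,"ax":0,"ay":0,"az":-0.5},{"tx":0.76,"ty":0.65,"tz":-0.1,"ax":0,"ay":0,"az":-0.5},{"tx":0.76,"ty":0.65,"tz":-0.1,"ax":0,"ay":0,"az":-0.5}]'

```text
clock: 2.1
position: [0.4375, -0.0974, 0.291]
eef_rot: [[-0.884, 0.467, -0.001], [0.467, 0.884, 0.001], [0.001, 0.001, -1.0]]
contact_force: [0.3, 0.3, -0.5]
grip_width: 0.0855
```

>>> drive_tool --motion '[{"tx":0.05,"ty":0.99,"tz":0,"ax":0,"ay":0,"az":-0.41},{"tx":0.05,"ty":0.99,"tz":0,"ax":0,"ay":0,"az":-0.41},{"tx":0.05,"ty":0.99,"tz":0,"ax":0,"ay":0,"az":-0.41},{"tx":0.05,"ty":0.99,"tz":0,"ax":0,"ay":0,"az":-0.41},{"tx":0.05,"ty":0.99,"tz":0,"ax":0,"ay":0,"az":-0.41},{"tx":0.05,"ty":0.99,"tz":0,"ax":0,"ay":0,"az":-0.41},{"tx":0.05,"ty":0.99,"tz":0,"ax":0,"ay":0,"az":-0.41},{"tx":0.05,"ty":0.99,"tz":0,"ax":0,"ay":0,"az":-0.41}]'

```text
clock: 2.77
position: [0.5209, 0.0812, 0.2906]
eef_rot: [[-0.988, -0.152, -0.002], [-0.152, 0.988, 0.001], [0.002, 0.002, -1.0]]
contact_force: [1.0, -0.7, 0.2]
grip_width: 0.0854
```

```bash
python3 - <<'E'
from h import *
import pickle
s=ctrl.sense();print(s["joint_pos"],s["contact_force"],s["torque"])
W=ctrl.camera_model("wrist");im=ctrl.snapshot("wrist");cv2.imwrite("pics/w1.png",im[...,::-1]);pickle.dump(W,open("w1.pkl","wb"))
print(ray(W,(320,240)),proj(W,[.521,.084,.132]))
E
```

```text
[ 0.39929767  0.20538196 -0.76661314  1.82485549  0.15197842  1.17353184
  1.30757006] [ 1.00131847 -0.6941819   0.20668216] [-0.03809285 -0.01524143  0.03742586]
(array([0.44274886, 0.06794196, 0.43231984]), array([ 0.28489946,  0.04793275, -0.95753964])) [[323.31485186 227.32681402]]
```

View pics/w1.png

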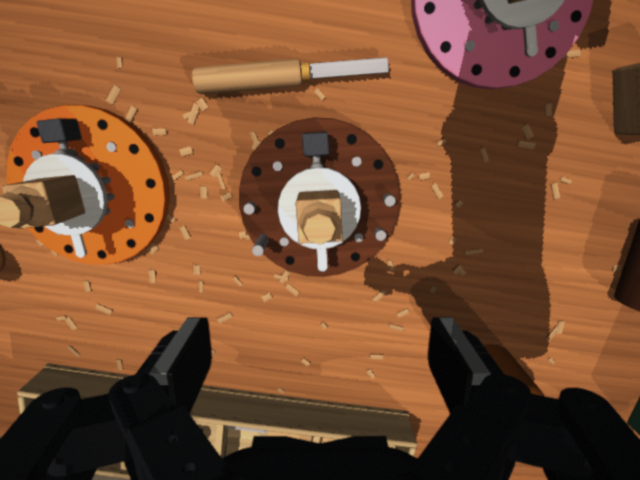

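The wrist view shows the dial on the dark stand, with the pointer tip at (322,268) and the tall peg's top at about (262,241), on the orange stand's side. The head is at (321,229). Next I'll refine the axis and yaw from the disc rim, holes and head.

```bash
python3 - <<'E'
from h import *
import pickle
W=pickle.load(open("w1.pkl","rb"));im=cv2.imread("pics/w1.png")
hsv=cv2.cvtColor(im,cv2.COLOR_BGR2HSV)
# rim of disc: dark brown mask, keep within window
roi=np.zeros(im.shape[:2],np.uint8);cv2.circle(roi,(320,197),95,255,-1)
m=((hsv[...,2]<120)*255).astype(np.uint8)&roi
m=cv2.morphologyEx(m,cv2.MORPH_OPEN,np.ones((5,5)))
c=max(cv2.findContours(m,0,1)[0],key=cv2.contourArea)[:,0]
P=np.array([plane(W,p,.018)[:2] for p in c])
def circ(P):
    s=np.linalg.lstsq(np.c_[2*P,np.ones(len(P))],(P**2).sum(1),rcond=None)[0];return s[:2],np.sqrt(s[2]+s[:2]@s[:2])
k=np.ones(len(P),bool)
for _ in range(6):
    o,r=circ(P[k]);k=abs(np.hypot(*(P-o).T)-r)<.003
print("rim",o,r,k.mean())
# holes
blk=((hsv[...,2]<32)*255).astype(np.uint8)&roi
n,_,st,ce=cv2.connectedComponentsWithStats(blk)
for i in range(1,n):
    if 8<st[i,4]<150:
        q=plane(W,ce[i],.018)[:2]-o;rr=np.hypot(*q);a=np.degrees(np.arctan2(q[1],q[0]))
        if .06<rr<.085:print("hole",ce[i].round(1),rr.round(4),a.round(1),round((a+15)%30-15,1))
# white: dial
w=((hsv[...,1]<40)&(hsv[...,2]>150)).astype(np.uint8)*255&roi
n,l,st,ce=cv2.connectedComponentsWithStats(w);i=1+np.argmax(st[1:,4])
ys,xs=np.where(l==i);j=ys.argmax();print("white box",st[i], "low",xs[ys>=ys.max()-1].mean(),ys.max())
tip=plane(W,(xs[ys>=ys.max()-3].mean(),ys.max()-3),.0525)[:2]-o
print("tip",np.hypot(*tip),np.degrees(np.arctan2(tip[1],tip[0])))
q=plane(W,(262,240),.062)[:2]-o;print("peg",np.hypot(*q),np.degrees(np.arctan2(q[1],q[0])))
cl=im[195:275,240:400];cv2.imwrite("pics/w1c.png",cv2.resize(cl,(800,400),interpolation=2))
print("ax proj head", proj(W,[*o,.132]),proj(W,[*o,.0525]))
E
```

```text
rim [0.52322178 0.08573004] 0.07870265975038541 0.042007001166861145
hole [351.2 138.6] 0.0747 165.7 -14.3
hole [279.5 143.1] 0.0793 -135.4 14.6
hole [377.9 163.8] 0.0724 134.8 14.8
hole [256.2 171. ] 0.0805 -107.1 12.9
hole [354.9 256.5] 0.0727 39.2 9.2
hole [289.4 259.9] 0.0774 -21.6 8.4
white box [ 278  165   83   77 2224] low 295.7142857142857 241
tip 0.04232321844729767 -35.8191599945482
peg 0.06944103007504046 -56.16291197464572
ax proj head [[324.97876881 230.22988146]] [[323.69226104 209.61048892]]
```

View pics/w1c.png

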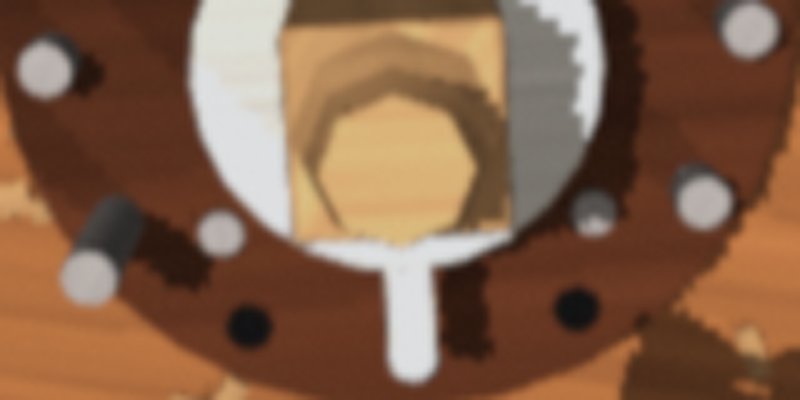

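The crop shows the head centre at image (320,228.6), the pointer's end at (322.4,268.5) and the tall peg's top centre at (258,250.6). The earlier rim fit failed, since only 4% of contour points were inliers. I'll use the holes for the centre instead.

```bash
python3 - <<'E'
from h import *
import pickle
W=pickle.load(open("w1.pkl","rb"))
P=np.array([plane(W,p,.018)[:2] for p in [(351.2,138.6),(279.5,143.1),(377.9,163.8),(256.2,171),(354.9,256.5),(289.4,259.9)]])
s=np.linalg.lstsq(np.c_[2*P,np.ones(6)],(P**2).sum(1),rcond=None)[0];o=s[:2];print("holes centre",o,np.sqrt(s[2]+o@o))
pol=lambda q:(np.hypot(*(q-o)).round(4),np.degrees(np.arctan2(*(q-o)[::-1])).round(1))
print([pol(p) for p in P])
f=lambda u,v:(240+u/5,195+v/5)
h=plane(W,f(400,168),.132)[:2];print("head",h)
print("tip end",pol(plane(W,f(412,383),.0525)[:2]),"peg",pol(plane(W,f(90,278),.062)[:2]))
c=[plane(W,f(*p),.106)[:2] for p in((283,25),(297,242),(512,235),(500,18))]
print("square centre",np.mean(c,0),[np.degrees(np.arctan2(*(c[b]-c[a])[::-1])).round(1) for a,b in((0,1),(3,2),(0,3),(1,2))])
S,D=ctrl.camera_model("scene"),ctrl.camera_model("side")
print("3view head",tri([S,D,W],[(330,244),(334.1,216.6),f(400,168)]))
E
```

```text
holes centre [0.52309806 0.08092233] 0.07589265920044713
[(np.float64(0.0759), np.float64(162.2)), (np.float64(0.0759), np.float64(-137.9)), (np.float64(0.0759), np.float64(132.2)), (np.float64(0.0759), np.float64(-108.0)), (np.float64(0.0759), np.float64(41.9)), (np.float64(0.0759), np.float64(-18.1))]
head [0.52247536 0.0814861 ]
tip end (np.float64(0.0687), np.float64(11.8)) peg (np.float64(0.0754), np.float64(-47.7))
square centre [0.52290348 0.08131185] [np.float64(11.4), np.float64(12.8), np.float64(100.6), np.float64(100.7)]
3view head [0.52194668 0.08305801 0.13312999]
```

>>> drive_tool --motion '[{"tx":-0.01,"ty":0,"tz":0.2,"ax":0,"ay":0,"az":-0.036},{"tx":-0.01,"ty":0,"tz":0.4,"ax":0,"ay":0,"az":-0.036},{"tx":-0.01,"ty":0,"tz":0.6,"ax":0,"ay":0,"az":-0.036},{"tx":-0.01,"ty":0,"tz":0.72,"ax":0,"ay":0,"az":-0.036},{"tx":-0.01,"ty":0,"tz":0.72,"ax":0,"ay":0,"az":-0.036},{"tx":-0.01,"ty":0,"tz":0.72,"ax":0,"ay":0,"az":-0.036}]'

```text
clock: 3.32
position: [0.5221, 0.0801, 0.1467]
eef_rot: [[-0.979, -0.205, -0.004], [-0.205, 0.979, 0.0], [0.003, 0.001, -1.0]]
contact_force: [-0.3, 1.1, 0.7]
grip_width: 0.0852
```

>>> drive_tool --motion '[{"tx":-0.007,"ty":0.005,"tz":0.1,"ax":0,"ay":0,"az":0},{"tx":-0.007,"ty":0.005,"tz":0.2,"ax":0,"ay":0,"az":0},{"tx":-0.007,"ty":0.005,"tz":0.3,"ax":0,"ay":0,"az":0},{"tx":-0.007,"ty":0.005,"tz":0.38,"ax":0,"ay":0,"az":0},{"tx":-0.007,"ty":0.005,"tz":0.4,"ax":0,"ay":0,"az":0},{"tx":-0.007,"ty":0.005,"tz":0.4,"ax":0,"ay":0,"az":0},{"tx":-0.007,"ty":0.005,"tz":0.4,"ax":0,"ay":0,"az":0}]'

```text
clock: 3.9
position: [0.5242, 0.0813, 0.0686]
eef_rot: [[-0.979, -0.204, -0.001], [-0.204, 0.979, 0.0], [0.001, 0.001, -1.0]]
contact_force: [-0.2, 0.3, 0.9]
grip_width: 0.0856
```

>>> drive_tool --gripper 40 --motion '[{"tx":0,"ty":0,"tz":0,"ax":0,"ay":0,"az":0},{"tx":0,"ty":0,"tz":0,"ax":0,"ay":0,"az":0},{"tx":0,"ty":0,"tz":0,"ax":0,"ay":0,"az":0},{"tx":0,"ty":0,"tz":0,"ax":0,"ay":0,"az":0},{"tx":0,"ty":0,"tz":0,"ax":0,"ay":0,"az":0},{"tx":0,"ty":0,"tz":0,"ax":0,"ay":0,"az":0},{"tx":0,"ty":0,"tz":0,"ax":0,"ay":0,"az":0},{"tx":0,"ty":0,"tz":0,"ax":0,"ay":0,"az":0}]'

```text
clock: 4.57
position: [0.5246, 0.0814, 0.0689]
eef_rot: [[-0.979, -0.204, -0.001], [-0.204, 0.979, 0.001], [0.0, 0.001, -1.0]]
contact_force: [0.2, -0.5, 6.5]
grip_width: 0.0393
```

Gripped at 39 mm. Now I'll lift gently.

>>> drive_tool --gripper 0 --motion '[{"tx":0,"ty":0,"tz":0,"ax":0,"ay":0,"az":0},{"tx":0,"ty":0,"tz":0,"ax":0,"ay":0,"az":0},{"tx":0,"ty":0,"tz":-0.02,"ax":0,"ay":0,"az":0},{"tx":0,"ty":0,"tz":-0.035,"ax":0,"ay":0,"az":0},{"tx":0,"ty":0,"tz":-0.05,"ax":0,"ay":0,"az":0},{"tx":0,"ty":0,"tz":-0.06,"ax":0,"ay":0,"az":0},{"tx":0,"ty":0,"tz":-0.06,"ax":0,"ay":0,"az":0},{"tx":0,"ty":0,"tz":-0.06,"ax":0,"ay":0,"az":0}]'

```text
clock: 5.23
position: [0.5246, 0.0814, 0.0813]
eef_rot: [[-0.979, -0.204, -0.0], [-0.204, 0.979, 0.0], [0.0, 0.0, -1.0]]
contact_force: [-1.0, -0.3, -1.9]
grip_width: 0.0393
```

```bash
python3 - <<'E'
from h import *
s=ctrl.sense();print(s["position"],s["contact_force"],s["torque"],s["grip_width"])
D=ctrl.camera_model("side");im=ctrl.snapshot("side");cv2.imwrite("pics/side1.png",im[...,::-1])
a=cv2.imread("pics/side0.png")[195:300,272:392];b=im[195:300,272:392,::-1]
cv2.imwrite("pics/cmp.png",np.hstack([cv2.resize(x,(400,350),interpolation=2) for x in(a,b)]))
print([proj(D,[.523+.062*np.cos(.209),.081+.062*np.sin(.209),.0525+h]).round(1) for h in (0,.005,.01,.014)])
E
```

```text
[0.52455976 0.0813761  0.08126861] [-0.97990955 -0.31958518 -1.87073791] [-0.1177575   0.16093278 -0.02277612] 0.03931576476010118
[array([[357.4, 246. ]]), array([[357.6, 244.3]]), array([[357.8, 242.6]]), array([[357.9, 241.3]])]
```

View pics/cmp.png

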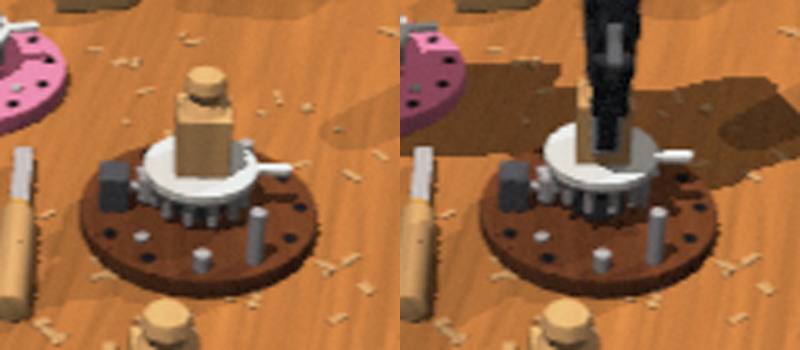

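The pointer has risen about 12 mm, so the dial is lifted clear. Next is the first click.

>>> drive_tool --motion '[{"tx":0,"ty":0,"tz":0,"ax":0,"ay":0,"az":0.06},{"tx":0,"ty":0,"tz":0,"ax":0,"ay":0,"az":0.12},{"tx":0,"ty":0,"tz":0,"ax":0,"ay":0,"az":0.18},{"tx":0,"ty":-0.001,"tz":0,"ax":0,"ay":0,"az":0.24},{"tx":0,"ty":-0.002,"tz":0,"ax":0,"ay":0,"az":0.3},{"tx":0,"ty":-0.002,"tz":0,"ax":0,"ay":0,"az":0.333},{"tx":0,"ty":-0.002,"tz":0,"ax":0,"ay":0,"az":0.333},{"tx":0,"ty":-0.002,"tz":0,"ax":0,"ay":0,"az":0.333}]'

```text
clock: 5.95
position: [0.5254, 0.0802, 0.0817]
eef_rot: [[-0.95, 0.313, 0.001], [0.313, 0.95, -0.001], [-0.001, -0.001, -1.0]]
contact_force: [2.8, -5.4, -1.5]
grip_width: 0.0394
```

>>> drive_tool --motion '[{"tx":-0.002,"ty":-0.003,"tz":0,"ax":0,"ay":0,"az":0.06},{"tx":-0.002,"ty":-0.004,"tz":0,"ax":0,"ay":0,"az":0.12},{"tx":-0.002,"ty":-0.005,"tz":0,"ax":0,"ay":0,"az":0.18},{"tx":-0.002,"ty":-0.006,"tz":0,"ax":0,"ay":0,"az":0.24},{"tx":-0.002,"ty":-0.006,"tz":0,"ax":0,"ay":0,"az":0.3},{"tx":-0.002,"ty":-0.006,"tz":0,"ax":0,"ay":0,"az":0.333},{"tx":-0.002,"ty":-0.006,"tz":0,"ax":0,"ay":0,"az":0.333},{"tx":-0.002,"ty":-0.006,"tz":0,"ax":0,"ay":0,"az":0.333}]'

```text
clock: 6.62
position: [0.5247, 0.0791, 0.0817]
eef_rot: [[-0.669, 0.744, -0.0], [0.744, 0.669, -0.001], [-0.001, -0.001, -1.0]]
contact_force: [-4.5, -0.1, -1.7]
grip_width: 0.039
```

```bash
python3 - <<'E'
from h import *
s=ctrl.sense();print(s["position"],s["contact_force"],s["torque"],s["joint_pos"])
im=ctrl.snapshot("side")
b=im[195:300,272:392,::-1];W=ctrl.camera_model("wrist");w=ctrl.snapshot("wrist")[...,::-1]
cv2.imwrite("pics/cmp2.png",np.hstack([cv2.resize(x,(400,350),interpolation=2) for x in(b,w)]))
E
```

```text
[0.52469159 0.0790923  0.08171139] [-4.51649791 -0.12540553 -1.74069314] [-0.32850332  1.40409485 -0.12927108] [ 0.08627736  0.41704733 -0.43312242  2.03294452  0.2557389   0.74354207
  0.22832684]
```

View pics/cmp2.png

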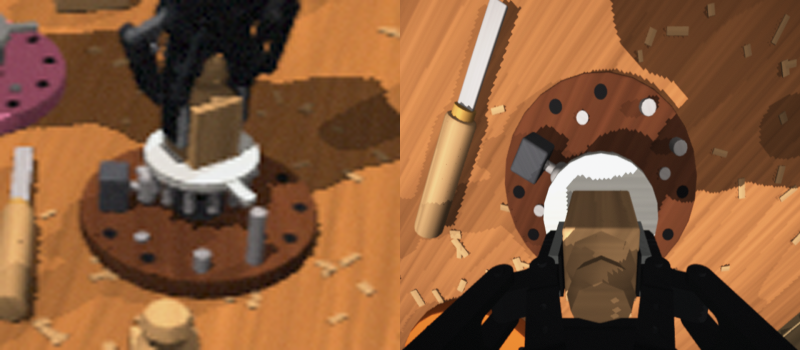

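Side view: the pointer end at crop (250,197) is next to the tall peg's top at (258,212). The tool has turned exactly 60°. Now I'll release, rise, shut the fingers and push on the head.

>>> drive_tool --gripper 100 --motion '[{"tx":0,"ty":0,"tz":0,"ax":0,"ay":0,"az":0},{"tx":0,"ty":0,"tz":0,"ax":0,"ay":0,"az":0},{"tx":0,"ty":0,"tz":0,"ax":0,"ay":0,"az":0},{"tx":0,"ty":0,"tz":0,"ax":0,"ay":0,"az":0},{"tx":0,"ty":0,"tz":0,"ax":0,"ay":0,"az":0},{"tx":0,"ty":0,"tz":0,"ax":0,"ay":0,"az":0},{"tx":0,"ty":0,"tz":0,"ax":0,"ay":0,"az":0},{"tx":0,"ty":0,"tz":0,"ax":0,"ay":0,"az":0}]'

```text
clock: 7.38
position: [0.5248, 0.079, 0.0817]
eef_rot: [[-0.668, 0.744, -0.0], [0.744, 0.668, -0.001], [-0.001, -0.001, -1.0]]
contact_force: [-1.2, -0.1, 0.4]
grip_width: 0.0853
```

>>> drive_tool --motion '[{"tx":0,"ty":0,"tz":-0.1,"ax":0,"ay":0,"az":0},{"tx":0,"ty":0,"tz":-0.25,"ax":0,"ay":0,"az":0},{"tx":0,"ty":0,"tz":-0.4,"ax":0,"ay":0,"az":0},{"tx":0,"ty":0,"tz":-0.5,"ax":0,"ay":0,"az":0},{"tx":0,"ty":0,"tz":-0.5,"ax":0,"ay":0,"az":0},{"tx":0,"ty":0,"tz":-0.5,"ax":0,"ay":0,"az":0}]'

```text
clock: 7.88
position: [0.5254, 0.0791, 0.1827]
eef_rot: [[-0.668, 0.744, 0.002], [0.744, 0.668, -0.001], [-0.002, 0.001, -1.0]]
contact_force: [-0.2, -0.4, -1.0]
grip_width: 0.0853
```

>>> drive_tool --gripper 0 --motion '[{"tx":0,"ty":0,"tz":0,"ax":0,"ay":0,"az":0},{"tx":0,"ty":0,"tz":0,"ax":0,"ay":0,"az":0},{"tx":0,"ty":0,"tz":0,"ax":0,"ay":0,"az":0},{"tx":0,"ty":0,"tz":0,"ax":0,"ay":0,"az":0},{"tx":0,"ty":0,"tz":0,"ax":0,"ay":0,"az":0},{"tx":0,"ty":0,"tz":0,"ax":0,"ay":0,"az":0},{"tx":0,"ty":0,"tz":0,"ax":0,"ay":0,"az":0},{"tx":0,"ty":0,"tz":0,"ax":0,"ay":0,"az":0},{"tx":0,"ty":0,"tz":0,"ax":0,"ay":0,"az":0},{"tx":0,"ty":0,"tz":0,"ax":0,"ay":0,"az":0}]'

```text
clock: 8.72
position: [0.5254, 0.0791, 0.1827]
eef_rot: [[-0.668, 0.744, 0.002], [0.744, 0.668, -0.001], [-0.002, 0.001, -1.0]]
contact_force: [0.9, -0.4, -0.3]
grip_width: -0.0002
```

```bash
python3 - <<'E'
from h import *
s=ctrl.sense();print(s["position"],s["contact_force"],s["torque"],s["grip_width"])
im=ctrl.snapshot("side")
b=im[195:300,272:392,::-1];w=ctrl.snapshot("wrist")[...,::-1]
cv2.imwrite("pics/cmp3.png",np.hstack([cv2.resize(x,(400,350),interpolation=2) for x in(b,w)]))
E
```

```text
[0.52541467 0.07914104 0.1827054 ] [ 0.89508489 -0.39203968 -0.34319197] [ 0.0286373   0.01249652 -0.03166056] -0.00023154688342958386
```

View pics/cmp3.png

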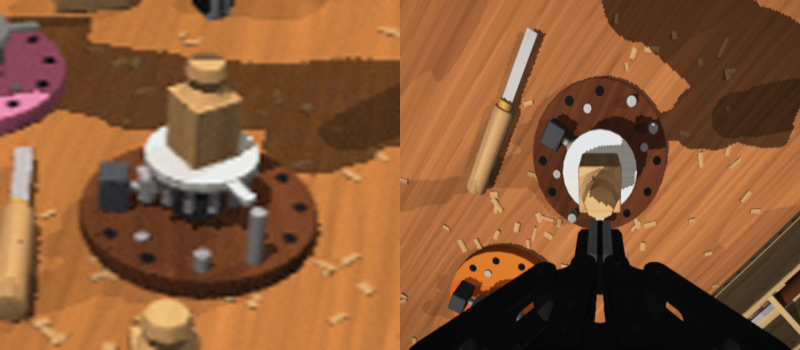

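The dial stays raised, with the pointer at the peg (side crop (250,197)). Now I'll bring the shut tips down towards the head top, at z of about 0.145.

>>> drive_tool --motion '[{"tx":0.01,"ty":-0.004,"tz":0.08,"ax":0,"ay":0,"az":0},{"tx":0.01,"ty":-0.004,"tz":0.14,"ax":0,"ay":0,"az":0},{"tx":0.01,"ty":-0.004,"tz":0.165,"ax":0,"ay":0,"az":0},{"tx":0.01,"ty":-0.004,"tz":0.165,"ax":0,"ay":0,"az":0}]'

```text
clock: 9.15
position: [0.5228, 0.0799, 0.1483]
eef_rot: [[-0.668, 0.744, -0.0], [0.744, 0.668, -0.001], [-0.001, -0.001, -1.0]]
contact_force: [-0.2, 0.4, 0.2]
grip_width: -0.0001
```

>>> drive_tool --motion '[{"tx":0,"ty":0,"tz":0.007,"ax":0,"ay":0,"az":0},{"tx":0,"ty":0,"tz":0.014,"ax":0,"ay":0,"az":0},{"tx":0,"ty":0,"tz":0.021,"ax":0,"ay":0,"az":0},{"tx":0,"ty":0,"tz":0.028,"ax":0,"ay":0,"az":0},{"tx":0,"ty":0,"tz":0.035,"ax":0,"ay":0,"az":0},{"tx":0,"ty":0,"tz":0.035,"ax":0,"ay":0,"az":0}]'

```text
clock: 9.65
position: [0.5232, 0.0799, 0.1417]
eef_rot: [[-0.668, 0.744, 0.001], [0.744, 0.668, -0.001], [-0.001, -0.0, -1.0]]
contact_force: [-0.2, -0.5, 4.3]
grip_width: -0.0002
```

>>> drive_tool --motion '[{"tx":0,"ty":0,"tz":0.006,"ax":0,"ay":0,"az":0},{"tx":0,"ty":0,"tz":0.012,"ax":0,"ay":0,"az":0},{"tx":0,"ty":0,"tz":0.018,"ax":0,"ay":0,"az":0},{"tx":0,"ty":0,"tz":0.024,"ax":0,"ay":0,"az":0},{"tx":0,"ty":0,"tz":0.03,"ax":0,"ay":0,"az":0},{"tx":0,"ty":0,"tz":0.035,"ax":0,"ay":0,"az":0},{"tx":0,"ty":0,"tz":0.035,"ax":0,"ay":0,"az":0}]'

```text
clock: 10.23
position: [0.5237, 0.08, 0.1352]
eef_rot: [[-0.668, 0.744, 0.002], [0.744, 0.668, -0.001], [-0.002, 0.001, -1.0]]
contact_force: [-0.0, -0.6, 5.6]
grip_width: -0.0003
```

>>> drive_tool --motion '[{"tx":0,"ty":0,"tz":0.004,"ax":0,"ay":0,"az":0},{"tx":0,"ty":0,"tz":0.008,"ax":0,"ay":0,"az":0},{"tx":0,"ty":0,"tz":0.012,"ax":0,"ay":0,"az":0},{"tx":0,"ty":0,"tz":0.015,"ax":0,"ay":0,"az":0},{"tx":0,"ty":0,"tz":0.015,"ax":0,"ay":0,"az":0}]'

```text
clock: 10.65
position: [0.5241, 0.0801, 0.1327]
eef_rot: [[-0.668, 0.744, 0.003], [0.744, 0.668, -0.001], [-0.003, 0.001, -1.0]]
contact_force: [-1.0, 0.6, 6.5]
grip_width: -0.0001
```

>>> drive_tool --motion '[{"tx":0.002,"ty":-0.002,"tz":0.003,"ax":0,"ay":0,"az":0},{"tx":0.002,"ty":-0.002,"tz":0.006,"ax":0,"ay":0,"az":0},{"tx":0.002,"ty":-0.002,"tz":0.009,"ax":0,"ay":0,"az":0},{"tx":0.002,"ty":-0.002,"tz":0.009,"ax":0,"ay":0,"az":0}]'

```text
clock: 10.98
position: [0.5241, 0.0802, 0.1314]
eef_rot: [[-0.668, 0.744, 0.004], [0.744, 0.668, -0.001], [-0.003, 0.002, -1.0]]
contact_force: [-1.0, 0.1, 6.5]
grip_width: 0.0
```

>>> drive_tool --motion '[{"tx":0.002,"ty":-0.002,"tz":0.003,"ax":0,"ay":0,"az":0},{"tx":0.002,"ty":-0.002,"tz":0.006,"ax":0,"ay":0,"az":0},{"tx":0.002,"ty":-0.002,"tz":0.009,"ax":0,"ay":0,"az":0},{"tx":0.002,"ty":-0.002,"tz":0.009,"ax":0,"ay":0,"az":0}]'

```text
clock: 11.32
position: [0.5244, 0.0804, 0.1311]
eef_rot: [[-0.668, 0.744, 0.006], [0.744, 0.668, -0.001], [-0.005, 0.004, -1.0]]
contact_force: [-4.6, -2.0, 23.3]
grip_width: -0.0001
```

Force rose from 6.5 to 23 N within 0.3 mm, about 1 mm below the start height, so the dial is home. I'll back off now and check.

>>> drive_tool --motion '[{"tx":0,"ty":0,"tz":-0.01,"ax":0,"ay":0,"az":0},{"tx":0,"ty":0,"tz":-0.1,"ax":0,"ay":0,"az":0},{"tx":0,"ty":0,"tz":-0.3,"ax":0,"ay":0,"az":0},{"tx":0,"ty":0,"tz":-0.5,"ax":0,"ay":0,"az":0},{"tx":0,"ty":0,"tz":-0.6,"ax":0,"ay":0,"az":0},{"tx":0,"ty":0,"tz":-0.6,"ax":0,"ay":0,"az":0}]'

```text
clock: 11.82
position: [0.5256, 0.0812, 0.2561]
eef_rot: [[-0.668, 0.744, 0.013], [0.744, 0.668, -0.0], [-0.009, 0.01, -1.0]]
contact_force: [0.5, -0.4, -0.1]
grip_width: 0.0001
```

```bash
python3 - <<'E'
from h import *
s=ctrl.sense();print(s["position"],s["contact_force"])
D=ctrl.camera_model("side");im=ctrl.snapshot("side")
a=cv2.imread("pics/side0.png")[195:300,272:392];b=im[195:300,272:392,::-1]
cv2.imwrite("pics/cmp4.png",np.hstack([cv2.resize(x,(400,350),interpolation=2) for x in(a,b)]))
th=np.radians(-48)
for h in(-.001,.012):
    q=proj(D,[.523+.062*np.cos(th),.081+.062*np.sin(th),.0525+h])[0];print(h,(q-[272,195])*400/120)
E
```

```text
[0.52562913 0.08120365 0.2560537 ] [ 0.49450582 -0.41775879 -0.07294275]
-0.001 [246.47682666 213.3372731 ]
0.012 [247.72240943 198.50500619]
```

View pics/cmp4.png

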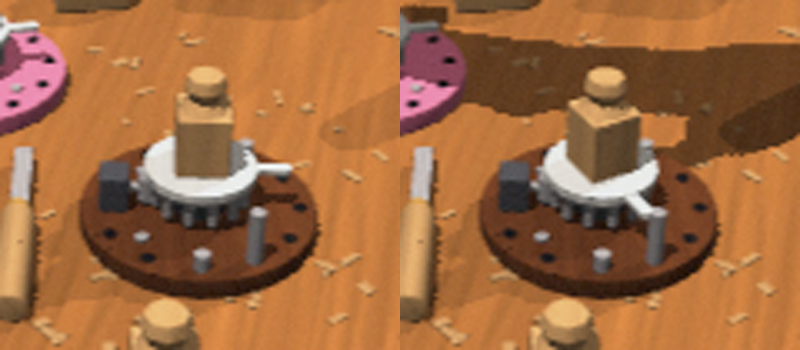

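The dial is down: its rim and head are level with the start picture, and the pointer end at about (247,212) matches the predicted home position (246,213), next to the tall peg. Now I'll hand it in.

```bash
python3 -c "
from cell import ctrl
print(ctrl.finish_job(), ctrl.sense()['clock'])"
```

```text
the job is handed in; nothing more can be done
the job is handed in; nothing more can be done
```

The dial is home on its washer with its pointer at the tall peg, and I've handed the job in. No verdict was reported.

- **Lift and turn:** I gripped the blank's square part and raised the dial about 12 mm. I then turned it two clicks (60°, clockwise seen from above) to the tall peg and let go.
- **Push home:** With shut fingers I pushed on the head. The push stayed at about 4 to 6.5 N, then rose to 23 N within 0.3 mm, about 1 mm below the start height. That is under the 30 N limit, but above the suggested 10 to 15 N.
- **Last checks:** The final side view puts the pointer tip within about 1 px of its predicted home position beside the peg. The dial is about level with its start height, and the arm was 12 cm clear with no contact force by about 11.8 s. I never went near the bystanders, but I only checked the area around the stand, not each of them.
- **Failed or disagreeing:**
  - The circle fit to the disc rim failed, so I used the stand's holes for the axis and yaw.
  - The first yaw estimate from the side camera (about 9°) differed from the final 12°.
  - Turning the dial gave a side force of up to 6 N, from a centring error of about 1 to 2 mm.

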